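Index the cup carriage to the next slot under the dosing nozzle and hold the lock pin home

TASK

First slide the travel stop along the filling rail, away from the cup carriage, until the line on it stands level with the pointer bars on the rail's sides. Then pull up the carriage's lock plunger, slide the carriage with its cup one slot on, towards the stop, and let the pin go fully home in that slot, under the dosing nozzle. Finish while still holding the plunger's knob with the pin home, the stop still at its pointer, the cup upright in its seat, and the bottles and other loose things around undisturbed.

Things in the scene. Friction and masses are not known exactly. Their poses are not given: they have to be found in the camera images.
- rail: (All sizes in mm, heights above the table.) Filling rail, fixed: aluminium bed 70 wide (x), 368 long (y), black end blocks; a steel ladder strip runs along its middle, top face 30 above the table, with slots 14 long (y) at y = -90, -30, 30, 90. Origin: middle of the bed at table height; x across the bed (away from the robot), y along it, z up.
- nozzle (a point): Tip of the small white dosing nozzle, 127 above the table at rail (115, 30); its horizontal arm (top face 144 above the table) runs from there along +x to a thin mast at rail (200, 30).
- carriage (a joint): Slide of the cup carriage along the rail's +y, m. 0: parked at the slot y = -30 (its start, pin home); 0.060: at the next slot. Range -0.065 to 0.09. Rubs with 2 N, stays where left. Grey plate 60 long (y), 72 wide, 31 to 43 above the table, plunger on its middle, cup seat on an arm on the +x side. Its end face meets the stop's.
- plunger (a joint): Lift of the lock plunger, m. 0: pin home, 11 mm deep in a slot; 0.011: pin clear of the strip; 0.018: end of lift. A spring pushes it down, 3.6 N home, 6.8 N at full lift. Pin 10 across, round tip, 2 mm play either way in a slot; let down between slots it rests on the strip and drops into a slot it is slid over. With the pin clear, the knob draws the carriage along.
- knob (a point): Middle of the plunger's knob: upright black knurled cylinder, 26 across, 28 tall, over a steel neck 20 across and 32 tall on the middle of the carriage. With the pin home this point is 91 above the table (knob from 77 to 105); it rises with the plunger.
- next_slot (a point): Middle of the slot where the pin must end (rail frame 0, 30), on the strip's top face, 30 above the table. The knob's axis passes over it when the carriage is there.
- stop (a joint): Slide of the travel stop along the rail's +y, m. 0: nearest to the parked carriage (3 mm from it; grip at rail y 33); 0.062: its line level with the pointer; 0.085: end of its track. Rubs with 3 N, stays where left. Aluminium block 60 long (y), 72 wide, 31 to 49 above the table.
- stop_grip (a point): Middle of the stop's grip, 73 above the table: an upright grey plastic tab on the middle of the block, 14 thick (rail x), 28 long (rail y), from 49 to 91 above the table. It moves with the stop.
- stop_line (a point): End, on the -x edge of the stop block, of the dark line 5 wide across the block's top, at the middle of its length (same rail y as the grip), 49 above the table.
- pointer (a point): Middle of the -x one of two small dark steel pointer bars, each 6 wide (y) and 30 long (x), that stick out 30 from either side of the rail at rail y 95, top 30 above the table. The stop's line belongs at that same rail y.
- cup: White plastic cup 68 across at the rim and 70 tall, standing loose in the carriage's seat, its foot 43 above the table, 115 from the plunger's axis on the +x side. Origin: centre of its underside.
- cup_seat (a point): Centre of the floor of the carriage's round cup seat (rim 16 high).
- vial_a: Amber bottle 32 across, 65 tall, with white cap; leave alone. Origin: centre of its underside (so for all below).
- vial_b: Amber bottle 38 across, 80 tall, with white cap; leave alone.
- vial_c: Amber bottle 28 across, 55 tall, with white cap; leave alone.
- jar: White plastic jar 84 across, 150 tall; leave alone.
- spare_cup: White plastic cup 72 across, 90 tall; leave alone.
- weight: Brass cylinder 34 across, 40 tall; leave alone.

How it is judged:
By the outcome, as a careful person would: the job done as asked, in the order asked, and still so for the second after the job is handed in, while the arm keeps its last pose, push and grip.
It also fails if it takes over 43 s, if anything falls off the work surface, if the arm or the gripper's body presses on something with over 40 N, if the wrist force passes 120 N, or if a joint passes its speed limit or range.

ROBOT

A 6-joint arm with a two-finger parallel gripper is mounted at the origin on the work surface. World frame = base frame: x ahead of the robot, y to its left, z up, the work surface at z = 0. Lengths are in m, angles in degrees, forces in N, time in s.
With the tool pointing down it reaches from about 0.325 to 0.85 m from the base axis. Payload 15.5 kg.
Tool frame: the origin (TCP) lies at the very end of the fingers, on their centre line; the grasp point (between the pads) lies arm.grip_depth behind it (arm.grip_depth is the distance from the TCP to the grasp point, in m); z points along the fingers, y is the line along which they close (so a half turn about z gives the same grasp; the last joint's range is limited). The gripper opens to 91 mm and grips with 3 to 60 N. Pads are 32 mm wide; open, the fingers measure 118 mm over their backs; the gripper's body (76 mm by 178 mm) begins 60 mm behind the grasp point.
Start: joints at [60.762, 28.281, 77.091, -0, 74.628, -5.472], TCP at [0.252, 0.572, 0.214] pointing down, gripper open.
Joint ranges: [-166.48, 166.48], [-47.26, 123.95], [12.59, 153.08], [-70.14, 250.14], [6.76, 159.57], [-176.63, 176.63]. Speed limits (degrees/s): [108.29, 108.29, 147.25, 172.46, 172.46, 172.46].

INTERFACE

Orientations are given as a 3x3 rotation matrix whose columns are the frame's x, y, z axes.
In Python, from rig import arm gives the robot as it stands. Calls block until the motion is done:
- arm.move_to(position, orientation): joint-space move of the TCP to a pose.
- arm.move_l(position, orientation=None, feed=0.15): straight line of the TCP; orientation=None keeps the orientation; feed is the mean speed in m/s.
- arm.move_joints(angles): joint-space move.
- arm.grip(opening): finger opening in m; the grip force is fixed at half the most; returns when the fingers have stopped.
- arm.sleep(seconds).
- arm.solve_ik(position, orientation): joint angles nearest the present ones, or None.
- arm.snapshot(name): name is "scene" or "top" or "wrist"; returns the picture (384x512x3 uint8, red, green, blue); there is no depth.
- arm.get_calibration(name): a dict with "intrinsics" (3x3 intrinsics, pixels), "k1" (the pictures are not rectified: a ray, as slopes to the right and down, at radius r is drawn at 1 + k1 r^2 times it, then the intrinsics apply), "cam_to_world" (4x4, takes a point from camera to world coordinates). Camera axes: x right, y down, z forward; pixel columns grow to the right and rows downward; lengths in m; the calibration is good to about 2 mm. A picture is of the moment at which its call begins: read the wrist's pose just before it. get_calibration takes no time and is no camera call; for the wrist camera it gives the pose at the moment of the call.
A pose or a line that the arm cannot do raises arm.Unreachable and nothing moves.
- arm.sign_off(): hands the job in; it is judged then, once.
Readings, each from a call of its own:
- arm.current_t(): time.
- arm.current_joint_positions(): joint angles.
- arm.current_dq(): joint speeds.
- arm.current_tau(): joint torques, N m.
- arm.current_ee_pos(): TCP position.
- arm.current_tool_rot(): TCP orientation.
- arm.current_force(): force on the tool from outside, world axes, zero at the start.
- arm.current_torque(): the same for the moment, N m.
- arm.current_width(): finger opening in m.
- arm.current_grasp_force(): force on a finger pad.
Only numpy, scipy, OpenCV 4.12 (cv2) and the standard library are available. Lean on these libraries where they do the work, as an engineer would, in place of code of your own. Each camera call takes 0.05 s, during which the arm holds its last target. There are 200 camera calls.

## Working session

There is one attempt and no reset: what is moved stays moved. The work goes in short steps, each a Python script; the robot and the scene stay as the last script left them, time stands still between calls to the robot, and variables do not carry over. Pictures are saved under pics/ and viewed, at most 10 in all, crops included, and the job is handed in when it is done.

```bash
mkdir -p pics; ls; python3 - <<'E'
from rig import arm
import cv2
for n in("scene","top"):
    cv2.imwrite(f"pics/{n}0.png",cv2.resize(arm.snapshot(n)[:,:,::-1],(800,600)))
    c=arm.get_calibration(n);print(n,c)
print(arm.grip_depth,arm.current_t(),arm.current_tool_rot())
E
```

```text
pics
scene {'intrinsics': array([[388.3493422 ,   0.        , 250.72862532],
       [  0.        , 388.3493422 , 197.38137544],
       [  0.        ,   0.        ,   1.        ]]), 'k1': -0.06348066480514873, 'cam_to_world': array([[-0.62453504,  0.48842994, -0.60941954,  1.21981422],
       [ 0.78063157,  0.36653637, -0.50622667,  0.61343416],
       [-0.02388184, -0.79188842, -0.61019864,  0.82188801],
       [ 0.        ,  0.        ,  0.        ,  1.        ]])}
top {'intrinsics': array([[400.94199219,   0.        , 249.98083538],
       [  0.        , 400.94199219, 192.28190194],
       [  0.        ,   0.        ,   1.        ]]), 'k1': -0.005642336339089749, 'cam_to_world': array([[-0.00748046, -0.98072194,  0.19526524,  0.26208441],
       [-0.99980592,  0.00377621, -0.01933574,  0.02201132],
       [ 0.01822562, -0.19537198, -0.98055985,  1.38188311],
       [ 0.        ,  0.        ,  0.        ,  1.        ]])}
0.0188 0.1 [[-9.15211730e-01  4.02973032e-01 -4.74197830e-04]
 [ 4.02973306e-01  9.15211259e-01 -9.30234854e-04]
 [ 5.91316335e-05 -1.04245092e-03 -9.99999455e-01]]
```

View pics/top0.png

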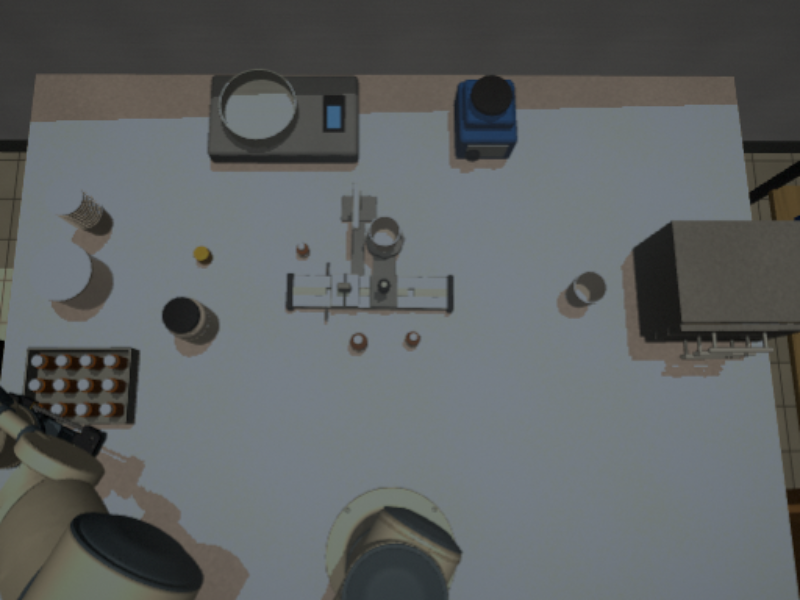

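View pics/scene0.png

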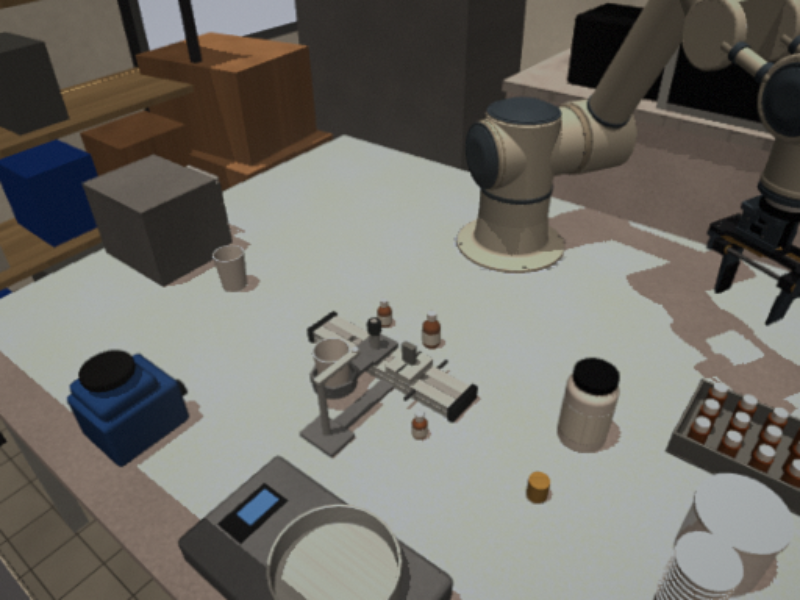

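The top view shows knob (384,285), stop tab (343,286), pointer bars (327,268) and (327,315), and rail end blocks at columns 287–294 and 447–454, rows 274–310. The scene view agrees. Next I turn these into world positions.

```bash
cat > h.py <<'E'
import numpy as np, cv2
from rig import arm
def ray(cal,uv):
    K=cal["intrinsics"];k=cal["k1"]
    p=cv2.undistortPoints(np.array([[uv]],float),K,np.array([k,0,0,0]))[0,0]
    return p
def ray2w(cal,uv,z):
    # p undistorted slopes -> world point at height z
    p=ray(cal,uv);T=cal["cam_to_world"]
    d=T[:3,:3]@np.array([p[0],p[1],1]);o=T[:3,3]
    return o+d*(z-o[2])/d[2]
def proj(cal,P):
    T=cal["cam_to_world"];q=T[:3,:3].T@(np.array(P,float)-T[:3,3])
    s=q[:2]/q[2];s=s*(1+cal["k1"]*(s@s))
    return s*cal["intrinsics"][0,0]+cal["intrinsics"][:2,2]
E
python3 - <<'E'
from h import *
c=arm.get_calibration("top")
s=.64
for n,u,z in [("knobtop",(384,285),.105),("tabtop",(343,286),.091),("ptr-x",(327,318),.03),("ptr+x",(327,265),.03),("blkL",(290,310),.03),("blkR",(451,310),.03),("blkL+",(290,274),.03),("blkR+",(451,276),.03),("vial",(358,341),.09),("vial2",(412,338),.065)]:
    print(n,ray2w(c,(u[0]*s,u[1]*s),z).round(4))
img=arm.snapshot("top")
cr=img[160:235,170:305][:,:,::-1]
cv2.imwrite("pics/topc.png",cv2.resize(cr,None,fx=5.9,fy=5.9,interpolation=cv2.INTER_CUBIC))
E
```

```text
knobtop [0.5493 0.0104 0.105 ]
tabtop [0.5506 0.0967 0.091 ]
ptr-x [0.4927 0.1346 0.03  ]
ptr+x [0.6121 0.1361 0.03  ]
blkL [0.5108 0.2156 0.03  ]
blkR [ 0.5094 -0.1373  0.03  ]
blkL+ [0.5918 0.2176 0.03  ]
blkR+ [ 0.5862 -0.1393  0.03  ]
vial [0.4338 0.0648 0.09  ]
vial2 [ 0.443  -0.0487  0.065 ]
```

View pics/topc.png

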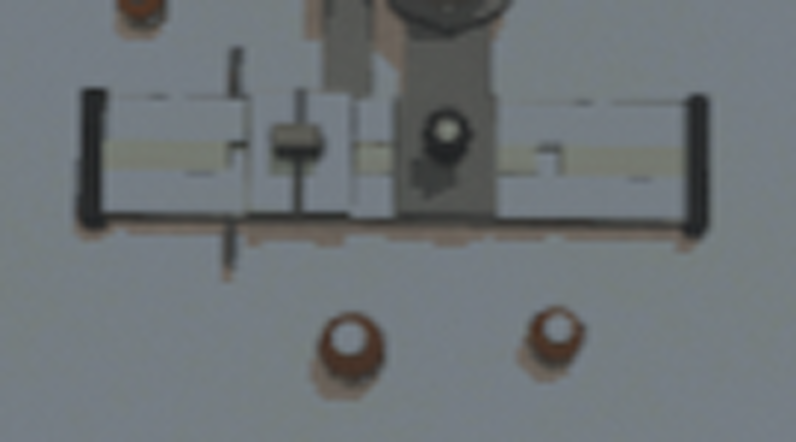

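The stop starts about 23 mm along its track, with the tab at y≈0.097 and the pointer at y≈0.1355. The rail's yaw is near 0. I'll hover over the rail for a wrist view.

```bash
python3 - <<'E'
from h import *
R=np.array([[-1,0,0],[0,1,0],[0,0,-1.]])
arm.move_to([0.53,0.08,0.26],R)
c=arm.get_calibration("wrist");im=arm.snapshot("wrist")
np.savez("w1.npz",im=im,**c)
cv2.imwrite("pics/w1.png",cv2.resize(im[:,:,::-1],(800,600),interpolation=cv2.INTER_CUBIC))
print(c,arm.current_t(),arm.current_joint_positions())
E
```

```text
{'intrinsics': array([[279.86380228,   0.        , 253.91909143],
       [  0.        , 279.86380228, 187.01732443],
       [  0.        ,   0.        ,   1.        ]]), 'k1': -0.042793145680437024, 'cam_to_world': array([[-1.01716860e-03,  9.63558938e-01,  2.67494182e-01,
         4.54581298e-01],
       [ 9.99998406e-01,  5.87526299e-04,  1.68620775e-03,
         7.95810242e-02],
       [ 1.46760068e-03,  2.67495471e-01, -9.63558000e-01,
         4.30449523e-01],
       [ 0.00000000e+00,  0.00000000e+00,  0.00000000e+00,
         1.00000000e+00]])} 2.2417 [ 2.26874341e+00  1.85432058e+01  8.58654714e+01  7.25073749e-03
  7.55989552e+01 -8.77742813e+01]
```

View pics/w1.png

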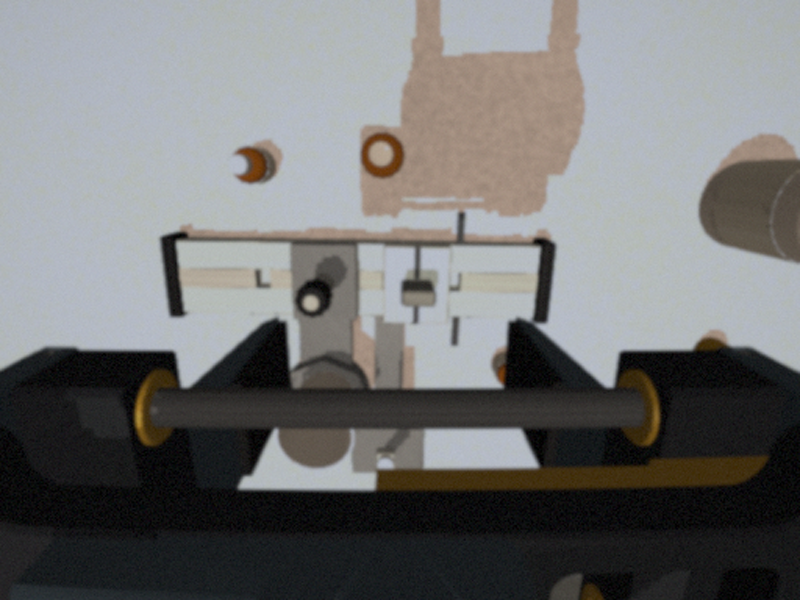

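The wrist view shows the line's -x end at (417,246), the -x pointer bar from (461,212) to (459,238), the +x pointer bar from (457,320) to (455,344), the tab at (419,298), and the knob top at (311,302).

```bash
python3 - <<'E'
from h import *
c=dict(np.load("w1.npz"))
s=.64
for n,u,z in [("knobtop",(312,301),.105),("tab top",(419,299),.091),("line-x",(417,246),.049),("line+x",(416,320),.049),("ptr-x far",(461,212),.03),("ptr-x near",(459.5,238),.03),("ptr+x far",(455,344),.03),("blkL",(172,236),.03),("blkR",(545,241),.03),("jarL",(702,200),.15),("vialb",(382,155),.09)]:
    print(n,ray2w(c,(u[0]*s,u[1]*s),z).round(4))
E
```

```text
knobtop [0.5521 0.0142 0.105 ]
tab top [0.5545 0.0982 0.091 ]
line-x [0.5183 0.098  0.049 ]
line+x [0.587 0.098 0.049]
ptr-x far [0.4902 0.1385 0.03  ]
ptr-x near [0.5139 0.138  0.03  ]
ptr+x far [0.6186 0.1377 0.03  ]
blkL [ 0.5117 -0.1283  0.03  ]
blkR [0.5165 0.2175 0.03  ]
jarL [0.4707 0.2766 0.15  ]
vialb [0.4428 0.0691 0.09  ]
```

```bash
cat >> h.py <<'E'
a=-0.0100
ex=np.array([np.cos(a),np.sin(a),0]);ey=np.array([-np.sin(a),np.cos(a),0])
R=np.column_stack([-ex,ey,[0,0,-1.]])
def snap(n):
    c=arm.get_calibration("wrist");im=arm.snapshot("wrist")
    np.savez(n+".npz",im=im,**c)
    cv2.imwrite(f"pics/{n}.png",cv2.resize(im[:,:,::-1],(800,600),interpolation=cv2.INTER_CUBIC))
def st(m):
    print(m,arm.current_t(),"tcp",np.round(arm.current_ee_pos(),4),"F",np.round(arm.current_force(),1),"w",round(arm.current_width(),4),"g",arm.current_grasp_force())
E
python3 - <<'E'
from h import *
g=np.array([.5535,.098,0])
arm.move_to(g+[0,0,.13],R)
arm.move_l(g+[0,0,.058],feed=.08); st("down")
arm.grip(.02); st("grip")
p=arm.current_ee_pos()
arm.move_l(np.array([g[0],g[1],.058])+.040*ey,feed=.04); arm.sleep(.2);st("slid")
snap("w2")
E
```

```text
down 3.8833 tcp [0.5538 0.098  0.0584] F [-0.3 -1.   0. ] w 0.0911 g 0.0
grip 4.8667 tcp [0.5535 0.098  0.058 ] F [ 0.4  1.7 -0. ] w 0.0273 g 29.999943673610687
slid 6.2167 tcp [0.5541 0.138  0.058 ] F [ 2.9  3.2 -4.5] w 0.0276 g 29.99934285879135
```

View pics/w2.png

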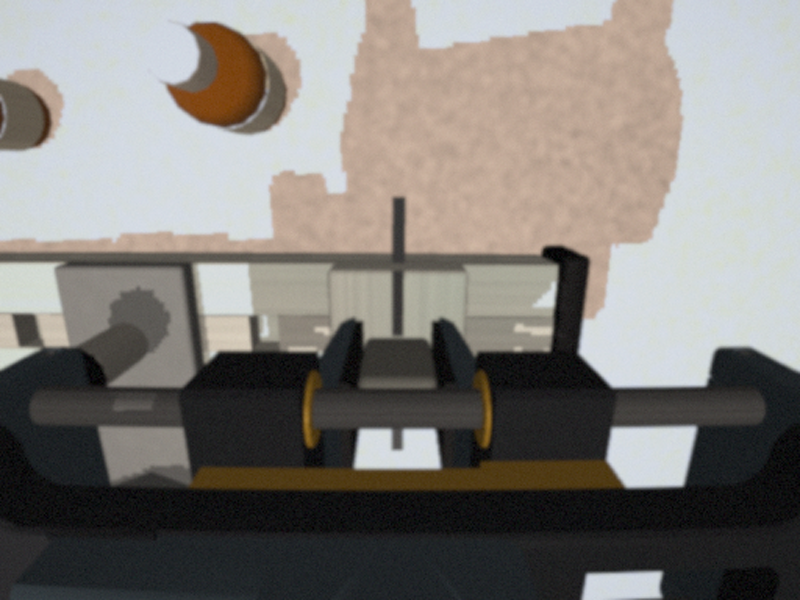

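The line (col ~398, rows 268–335) stands level with the pointer (col ~399, rows 198–255). I'll check that numerically and locate the strip slots while I'm at it.

```bash
python3 - <<'E'
from h import *
c=dict(np.load("w2.npz"));g=c["im"].astype(float).mean(2)
def cen(r):
    w=g[r,245:266];w=np.clip(np.percentile(w,70)-20-w,0,None);return 245+(w*np.arange(21)).sum()/w.sum()
for r,z in [(130,.03),(140,.03),(150,.03),(178,.049),(190,.049),(205,.049)]:
    u=cen(r);P=ray2w(c,(u,r),z);print(r,round(u,2),P.round(4), "railY", round(float((P-[.5535,.138,0])@ey),4))
E
```

```text
130 254.9 [0.4926 0.1386 0.03  ] railY 0.0
140 254.91 [0.4995 0.1386 0.03  ] railY 0.0001
150 254.62 [0.5066 0.1383 0.03  ] railY -0.0001
178 254.19 [0.5224 0.1378 0.049 ] railY -0.0005
190 254.1 [0.5306 0.1377 0.049 ] railY -0.0005
205 254.02 [0.5412 0.1375 0.049 ] railY -0.0006
```

```bash
python3 - <<'E'
from h import *
p=np.array([.5535,.098,.058])+.0405*ey
arm.move_l(p,feed=.02); st("nudge")
arm.grip(.06); st("open")
arm.move_l(p+[0,0,.09],feed=.15)
snap("w3")
c=dict(np.load("w3.npz"));g=c["im"].astype(float).mean(2)
def cen(uv,h=7):
    u0=int(round(uv[0]));r=int(round(uv[1]))
    w=g[r,u0-h:u0+h+1];w=np.clip(np.percentile(w,70)-20-w,0,None);return u0-h+(w*np.arange(2*h+1)).sum()/w.sum(),r
for x,z in [(.495,.03),(.503,.03),(.510,.03),(.525,.049),(.532,.049),(.538,.049)]:
    P=ray2w(c,cen(proj(c,[x,.1383,z])),z);print(P.round(4),"railY",round(float((P-[.5535,.138,0])@ey),4))
k=np.array([.5525,.0135,0])
arm.grip(.085)
arm.move_to(k+[0,0,.15],R)
snap("w4"); st("above knob")
E
```

```text
nudge 6.5167 tcp [0.5541 0.1382 0.058 ] F [ 4.9 -2.  -4.5] w 0.028 g 29.999274909496307
open 7.175 tcp [0.5539 0.1385 0.058 ] F [-0.  -0.2  0.4] w 0.0598 g 0.0
[0.495  0.1386 0.03  ] railY 0.0001
[0.503  0.1385 0.03  ] railY 0.0
[0.5101 0.1385 0.03  ] railY 0.0
[0.5254 0.138  0.049 ] railY -0.0002
[0.5323 0.1379 0.049 ] railY -0.0003
[0.5383 0.1376 0.049 ] railY -0.0006
above knob 9.1667 tcp [0.5525 0.0137 0.1501] F [ 0.6 -0.1  0.6] w 0.0846 g 0.0
```

View pics/w4.png

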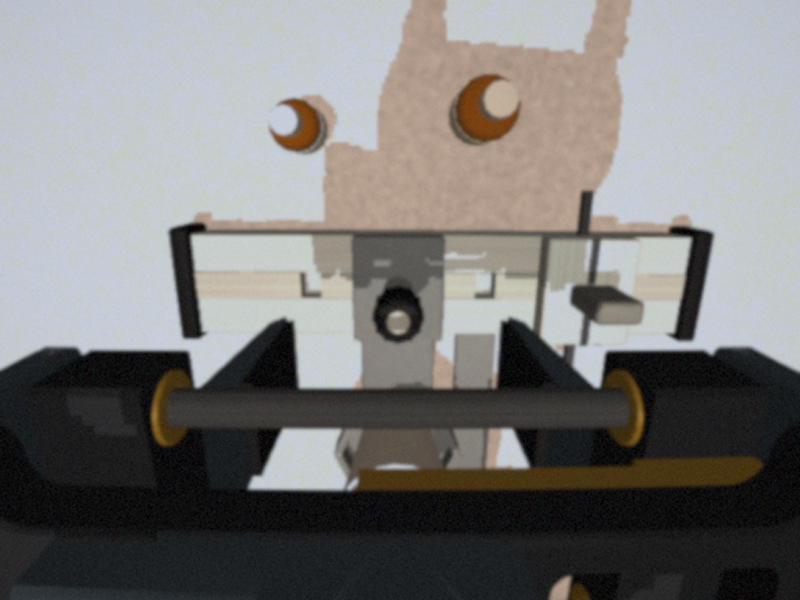

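The knob is centred between the fingers at (398,316). The next slot is visible at about (475–494, 270–298). Now I grip the knob, lift, slide and lower.

```bash
python3 - <<'E'
from h import *
c=dict(np.load("w4.npz"))
print("slot right edge",ray2w(c,(494*.64,285*.64),.03).round(4),"knob",ray2w(c,(398*.64,322*.64),.105).round(4))
k=np.array([.5525,.0137,0])
z0=.0722
arm.move_l(k+[0,0,z0],feed=.08); st("down")
arm.grip(.015); st("grip")
arm.move_l(k+[0,0,z0+.0155],feed=.03); arm.sleep(.2); st("lift")
E
```

```text
slot right edge [0.5535 0.0793 0.03  ] knob [0.5531 0.0129 0.105 ]
down 10.2917 tcp [0.5528 0.0137 0.0726] F [-0.1  0.4 -0.4] w 0.0853 g 0.0
grip 11.2333 tcp [0.5525 0.0137 0.0722] F [-0.2  0.2  0.5] w 0.0253 g 30.000080466270447
lift 12.1 tcp [0.5524 0.0137 0.0876] F [ 1.1 -0.1 -6.6] w 0.0254 g 29.998878836631775
```

The lift force of 6.6 N matches the spring at 15 mm, so the pin is clear. Now I slide gently and lower in steps.

```bash
python3 - <<'E'
from h import *
k=np.array([.5525,.0137,0]); z0=.0722
t=k+.0594*ey
arm.move_l(t+[0,0,z0+.0155],feed=.05); arm.sleep(.3); st("slid")
for d in (.012,.0095,.007,.004,.002,0):
    arm.move_l(t+[0,0,z0+d],feed=.03); arm.sleep(.1); st(d)
    if arm.current_force()[2]>3: print("blocked");break
snap("w5")
E
```

```text
slid 13.7417 tcp [0.5533 0.0731 0.0878] F [ 4.3  1.5 -6.6] w 0.0254 g 29.99889314174652
0.012 14.1083 tcp [0.5533 0.073  0.084 ] F [ 5.   2.2 -6.3] w 0.0252 g 29.99893605709076
0.0095 14.4583 tcp [0.5533 0.073  0.0814] F [ 4.3  0.4 -5.7] w 0.0254 g 29.999058544635773
0.007 14.8083 tcp [0.5533 0.0731 0.0789] F [ 5.2  1.9 -6. ] w 0.0257 g 29.999113976955414
0.004 15.1583 tcp [0.5533 0.073  0.0758] F [ 5.   1.7 -5.6] w 0.0252 g 29.999196231365204
0.002 15.5083 tcp [0.5533 0.073  0.0738] F [ 5.6  1.8 -3.3] w 0.0253 g 29.999283850193024
0 15.8583 tcp [0.5533 0.073  0.0722] F [4.8 0.6 2. ] w 0.0255 g 30.00020831823349
```

View pics/w5.png

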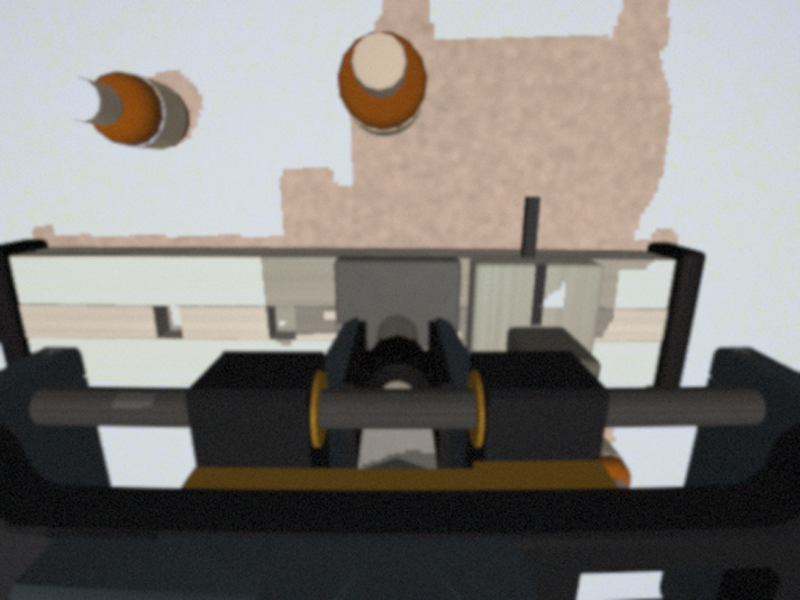

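The pin came down without blocking and reached its home height at 0.0722, with contact force there. The stop's line (col ~538) still fits the pointer (531), given the height parallax. I'll press lightly to confirm bottoming and check the stop and cup.

```bash
python3 - <<'E'
from h import *
t=np.array([.5525,.0137,.0722-.0005])+.0594*ey
arm.move_l(t,feed=.02); arm.sleep(.4); st("pressed")
snap("w6");c=dict(np.load("w6.npz"));g=c["im"].astype(float).mean(2)
def cen(uv,h=7):
    u0=int(round(uv[0]));r=int(round(uv[1]))
    w=g[r,u0-h:u0+h+1];w=np.clip(np.percentile(w,70)-20-w,0,None);return u0-h+(w*np.arange(2*h+1)).sum()/w.sum(),r
for x,z in [(.495,.03),(.505,.03),(.525,.049),(.532,.049)]:
    P=ray2w(c,cen(proj(c,[x,.1383,z])),z);print(P.round(4),"railY",round(float((P-[.5535,.138,0])@ey),4))
im=arm.snapshot("scene")[150:310,150:360][:,:,::-1]
cv2.imwrite("pics/s2.png",cv2.resize(im,None,fx=3.7,fy=3.7,interpolation=cv2.INTER_CUBIC))
E
```

```text
pressed 16.5583 tcp [0.5534 0.0731 0.0721] F [3.  0.3 8.9] w 0.0254 g 30.001476109027863
[0.4948 0.1374 0.03  ] railY -0.0012
[0.5053 0.1373 0.03  ] railY -0.0012
[0.525 0.138 0.049] railY -0.0003
[0.5317 0.1379 0.049 ] railY -0.0003
```

View pics/s2.png

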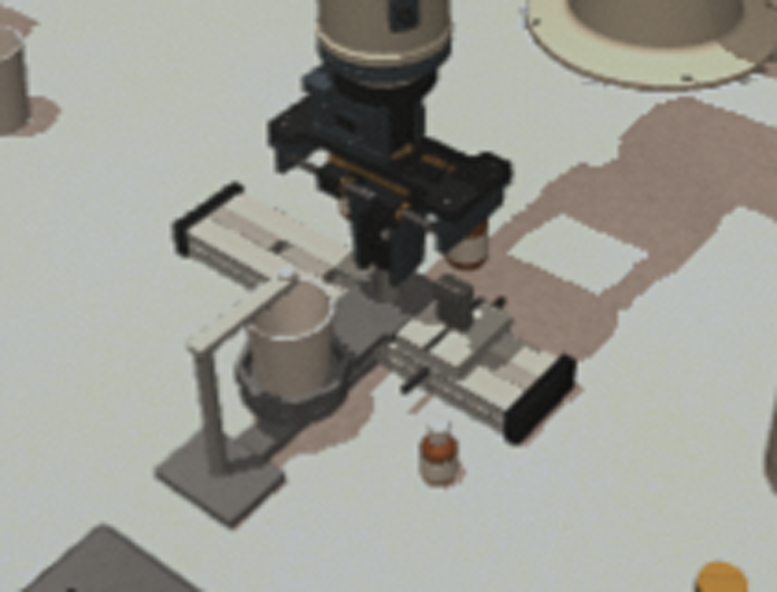

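The cup stands upright in its seat under the nozzle (290,330 in the crop). The pin is bottomed: pressing 0.5 mm further only raised the force to 9 N. The stop's line is where I left it.

```bash
python3 -c "
from rig import arm
print(arm.sign_off())"
```

```text
the job is handed in; nothing more can be done
None
```

The job is handed in at about 17 s: the stop's line is within about 0.5 mm of its pointer by my measurement, the carriage is one slot on with the pin home and the knob still held, the cup is upright under the nozzle, and nothing around it looked disturbed.

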